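# Lower a paint bottle into a part-filled storage tin

### The job

Put the craft-paint bottle that stands on its cap away in the taller of the two open metal tins. You cannot tell how far the tin is filled: lower the bottle in upright, same way up, until you feel it land on the filling, and only then let go, so that it is left standing there upright. Do not drop it in or press it in hard, and leave the ink bottle and the poster-paint bottle standing where they are.

Things in the scene. Friction and masses are not known exactly. Their poses are not given: they have to be found in the camera images.
- craft_bottle: The bottle to put away: a smooth purple standing bottle, 140 mm tall and the tallest of the three loose bottles, 47 mm across in its upper part (50 to 140 mm above its foot), standing on a paler cap about 41 mm across with a flat foot. 0.1 to 0.21 kg. Origin at the centre of its foot, z up along the bottle.
- tall_tin: The taller of two open round plain metal tins: 108 mm tall, 90 mm outside and 84 mm inside diameter, 3 mm wall, fixed to the table. Origin at the centre of its underside, z up. Inside it, flat and level, is a filling topped by a cork disc that spans the tin; the top of the cork lies anywhere from 32 to 80 mm above the underside of the tin, different every time and not reported. The cork gives about 1 mm for each 1.5 N pressed on it, up to 11 mm.
- tall_tin_rim (a point): Centre of the mouth of the taller tin, at the height of its rim, 108 mm above the table.
- low_tin: The lower tin, not to be used: the same metal and diameter, only 60 mm tall, fixed to the table. Origin at the centre of its underside.
- ink_bottle: Bystander: a dark ink bottle with a ribbed white cap, loose, 44 mm across and 92 mm tall. Origin at the centre of its foot, z up.
- poster_bottle: Bystander: a squeeze bottle of poster paint with a shoulder and a narrow white nozzle, loose, 53 mm across and 125 mm tall. Origin at the centre of its foot, z up.
Things that resemble listed ones, but are neither listed nor needed, are in the scene too. Of the things shaped like the craft_bottle, the purple one is meant.

How it is judged:
On the way:
1. the craft-paint bottle, still held and upright, rests on the filling inside the taller tin (horizontal distance between craft_bottle and tall_tin_rim below 0.03 m and z of craft_bottle in the frame of tall_tin below 0.083 m and angle between craft_bottle's own z axis and vertical below 0.25 rad and contact force between craft_bottle and tall_tin above 0.5 N and contact force between the fingers and craft_bottle above 0.5 N), for 0.1 s.
At the end, for the whole second after the job is handed in: The craft-paint bottle stands in the taller tin on its filling, its foot at most 83 mm above the tin's underside and within 30 mm of the tin's axis, cap end down, within 0.25 rad of upright, at rest and let go (horizontal distance between craft_bottle and tall_tin_rim below 0.03 m and z of craft_bottle in the frame of tall_tin below 0.083 m and angle between craft_bottle's own z axis and vertical below 0.25 rad and contact force between craft_bottle and tall_tin above 0.5 N and linear speed of craft_bottle below 0.02 m/s); the robot touches nothing.
It fails at once if the craft-paint bottle falls in the taller tin (faster than 0.45 m/s, a drop of about 10 mm) (horizontal distance between craft_bottle and tall_tin_rim below 0.045 m and z of craft_bottle in the frame of tall_tin below 0.108 m and linear speed of craft_bottle above 0.45 m/s).
It fails at once if the craft-paint bottle is pressed on the filling or against the tin with more than 22 N (contact force between craft_bottle and tall_tin above 22 N).
It fails at once if the ink bottle is moved more than 40 mm or tipped (distance of ink_bottle from where it was at the start of the episode above 0.04 m or angle between ink_bottle's own z axis and vertical above 0.5 rad).
It fails at once if the poster-paint bottle is moved more than 40 mm or tipped (distance of poster_bottle from where it was at the start of the episode above 0.04 m or angle between poster_bottle's own z axis and vertical above 0.5 rad).
It also fails if it takes over 45 s, if anything falls off the work surface, if the arm or the gripper's body presses on something with over 40 N, if the wrist force passes 120 N, or if a joint passes its speed limit or range.

### The arm

A 7-joint arm with a two-finger parallel gripper is mounted at the origin on the work surface; the furniture and walls round the work are solid. World frame = base frame: x ahead of the robot, y to its left, z up, the work surface at z = 0. Lengths are in m, angles in rad, forces in N, time in s.
With the tool pointing down it reaches from about 0.425 to 0.875 m from the base axis. Payload 4.7 kg.
Tool frame: the origin (TCP) lies midway between the tips of the shut fingers; the grasp point (between the pads) lies 19 mm behind it (ctrl.grip_point_offset is the distance from the TCP to the grasp point, in m); z points along the fingers, y is the line along which they close (so a half turn about z gives the same grasp; the last joint's range is limited). The gripper opens to 87 mm and grips with 3 to 60 N. Pads are 19 mm wide; open, the fingers measure 117 mm over their backs; the gripper's body (75 mm by 190 mm) begins 51 mm behind the grasp point.
Start: joints at [1.231, 0.321, -0.07, 1.45, 0.023, 1.371, -0.057], TCP at [0.225, -0.61, 0.223] pointing down, gripper open.
Joint ranges: [-2.86, 2.86], [-0.3, 2.09], [-1.38, 1.24], [0.06, 2.45], [-1.56, 4.7], [0.09, 2.05], [-2.69, 2.69]. Speed limits (rad/s): [2.57, 2.57, 3.14, 3.14, 3.14, 3.14, 3.14].

### API

Orientations are given as a rotation vector (axis times angle).
In Python, from bench import ctrl gives the robot as it stands. The module is installed in compiled form; this text tells all that it offers.
- The arm moves only by the shell command python3 -m handwheel 'ROWS' [OPENING] [FORCE]. ROWS is JSON, a list of rows, each an object of numbers: "x", "y", "z": the shift along the tool's x, y, z in m; "wx", "wy", "wz": the turn, a rotation vector about the tool's x, y, z in degrees. A call has 1 to 10 rows; each row is the pose to reach, as a shift and turn from the pose commanded when the call began, along the tool's axes at that moment; what a row does not reach only later rows make up. A row lasts 1/12 s, in which the tool goes at most 41.7 mm and 7.16 degrees, less where a joint would pass 70% of its speed; a pose out of reach is approached as far as the arm can. A call with a gripper value outside its range is refused whole. OPENING is the finger opening in m, from 0 to 0.087, set as the call begins (- or left out, the last holds). The fingers move at their own pace and stop on an object; FORCE is the grip in N (left out, the last holds). Time passes only in rows, so rows that repeat a pose let the fingers close. It gives the time, the measured TCP pose, the force, the opening and the grip force at its end, in the units of the state.
- ctrl.get_state(): the state, without advancing time (a new reading comes with each control period).
- ctrl.get_image(name): name is "side" or "top" or "wrist"; returns a dict with "image" (420x560x3 uint8, red, green, blue), "K" (3x3 intrinsics, pixels), "k1" (the pictures are not rectified: a ray, as slopes to the right and down, at radius r is drawn at 1 + k1 r^2 times it, then the intrinsics apply), "world_to_cam" (4x4, takes a point from world to camera coordinates); the wrist camera has in their place "hand_eye" (4x4, takes a point from camera to tool coordinates, whose origin is the TCP and whose axes are the flange's). Camera axes: x right, y down, z forward; pixel columns grow to the right and rows downward; lengths in m; the calibration is good to about 2 mm. A picture is of the moment at which its call begins: read the wrist's pose just before it. There is no depth.
- ctrl.close_job(): hands the job in; it is judged then, once.
The state is a dict: "time": time; "joint_positions": joint angles; "qd": joint speeds; "joint_torque": joint torques, N m; "position": TCP position; "tool_rot": TCP orientation; "ft_force": force on the tool from outside, world axes, zero at the start; "torque": the same for the moment, N m; "grip_width": opening from 0.0 (shut) to 1.0 (fully open); "grip_force": force on a finger pad.
Only numpy, scipy, OpenCV 4.12 (cv2) and the standard library are available. Lean on these libraries where they do the work, as an engineer would, in place of code of your own. Each camera call takes 0.05 s, during which the arm holds its last target. There are 200 camera calls.

## Working session

There is one attempt and no reset: what is moved stays moved. The work goes in short steps, Python scripts to look and compute and a shell command to move; the robot and the scene stay as the last step left them, time stands still between calls to the robot, and variables do not carry over. Pictures are saved under pics/ and viewed, at most 10 in all, crops included, and the job is handed in when it is done.

```bash
mkdir -p pics; cat > h.py <<'E'
import numpy as np, cv2
from bench import ctrl
from scipy.spatial.transform import Rotation as R
def cam(n):
    s=ctrl.get_state(); d=ctrl.get_image(n)
    if 'world_to_cam' in d: d['c2w']=np.linalg.inv(d['world_to_cam'])
    else:
        T=np.eye(4);T[:3,:3]=R.from_rotvec(s['tool_rot']).as_matrix();T[:3,3]=s['position'];d['c2w']=T@d['hand_eye']
    return d
def ray(d,uv):
    D=np.array([d['k1'],0,0,0,0.])
    p=cv2.undistortPoints(np.array([[uv]],float),np.array(d['K']),D)[0,0]
    return d['c2w'][:3,3],d['c2w'][:3,:3]@np.array([p[0],p[1],1])
def onz(d,uv,z):
    o,r=ray(d,uv); return o+r*(z-o[2])/r[2]
def proj(d,P):
    w=np.linalg.inv(d['c2w']);return cv2.projectPoints(np.array(P,float).reshape(-1,1,3),cv2.Rodrigues(w[:3,:3])[0],w[:3,3],np.array(d['K']),np.array([d['k1'],0,0,0,0.]))[0][:,0]
E
python3 - <<'E'
from h import *
for n in('top','side'):
    d=cam(n);cv2.imwrite(f'pics/{n}0.png',d['image'][:,:,::-1]);print(n,d['c2w'].round(3).tolist(),d['K'],d['k1'])
s=ctrl.get_state();print({k:np.round(v,3) for k,v in s.items()})
E
```

```text
top [[-0.029, -0.995, 0.1, 0.383], [-0.999, 0.031, 0.025, 0.028], [-0.028, -0.099, -0.995, 1.055], [0.0, 0.0, 0.0, 1.0]] [[394.37721386   0.         279.35526464]
 [  0.         394.37721386 210.16185711]
 [  0.           0.           1.        ]] -0.0893429224953016
side [[0.586, 0.459, -0.667, 1.303], [0.81, -0.311, 0.497, -0.588], [0.021, -0.832, -0.554, 0.824], [0.0, 0.0, 0.0, 1.0]] [[490.8035426   0.        275.0685097]
 [  0.        490.8035426 199.5595807]
 [  0.          0.          1.       ]] -0.0026564885856830496
{'time': np.float64(0.1), 'joint_positions': array([ 1.231,  0.322, -0.07 ,  1.452,  0.023,  1.371, -0.057]), 'qd': array([ 0.   , -0.002,  0.   , -0.001, -0.001,  0.002, -0.001]), 'joint_torque': array([ 0.0000e+00, -4.9257e+01, -4.0600e-01, -3.1340e+01, -6.4000e-02,
        4.0000e-02,  0.0000e+00]), 'position': array([ 0.225, -0.609,  0.222]), 'tool_rot': array([-3.091e+00, -5.530e-01,  1.000e-03]), 'ft_force': array([ 0.338,  0.748, -0.491]), 'torque': array([ 0.052, -0.02 ,  0.004]), 'grip_force': np.float64(0.0), 'grip_width': np.float64(1.001)}
```

View pics/top0.png

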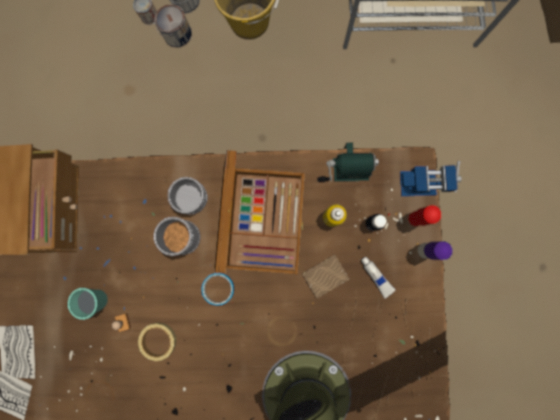

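View pics/side0.png

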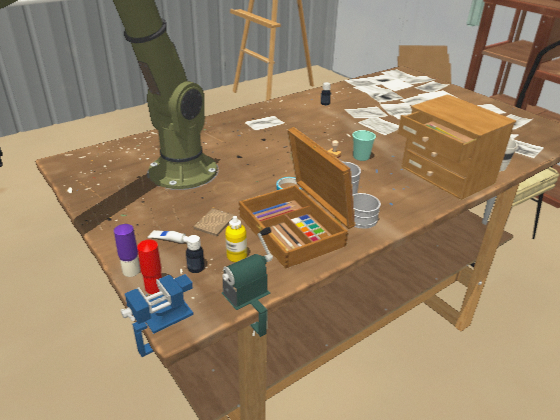

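The top view shows the purple bottle at (437,250), red lookalike at (429,215), ink at (376,222), poster at (335,215), and the tins at (187,196) and (175,236, cork visible). The side view shows the purple bottle at (126,250) and tins near (347,180) and (363,210), beside the open box lid.

```bash
cat > m.py <<'E'
from h import *
t=cam('top');s=cam('side')
a=cv2.resize(t['image'][165:270,140:240],None,fx=4,fy=4,interpolation=2)
b=cv2.resize(s['image'][140:245,300:400],None,fx=4,fy=4,interpolation=2)
cv2.imwrite('pics/tins.png',np.hstack([a,b])[:,:,::-1])
for n,d in(('top',t),('side',s)):
    h=cv2.cvtColor(d['image'],cv2.COLOR_RGB2HSV)
    m=cv2.inRange(h,(120,90,40),(145,255,255))
    k,l,st,c=cv2.connectedComponentsWithStats(m)
    for i in range(1,k):
        if st[i,4]>60: print(n,st[i],c[i])
# per-tin candidates: px at rim centre top view
for nm,uv in(('A',(187,196)),('B',(175,236))):
    for z in(.06,.108):
        P=onz(t,uv,z);print(nm,z,P.round(3),'side rim px',proj(s,P).round(0),'radius px top',np.abs(proj(t,P+[0,.045,0])-proj(t,P)).max().round(1))
for nm,uv,z in(('purple',(437,250),.14),('red',(429,215),.14),('ink',(378,222),.092),('poster',(338,214),.125),('lidtop',(230,152),.1),('lidtopb',(222,272),.1)):print(nm,onz(t,uv,z).round(3))
E
python3 m.py
```

```text
top [424 242  28  18 399] [438.09273183 250.25062657]
side [114 224  23  37 660] [125.40909091 241.89848485]
A 0.06 [0.528 0.29  0.06 ] side rim px [[361. 202.]] radius px top 17.1
A 0.108 [0.521 0.277 0.108] side rim px [[358. 188.]] radius px top 18.0
B 0.06 [0.425 0.321 0.06 ] side rim px [[344. 183.]] radius px top 17.2
B 0.108 [0.423 0.307 0.108] side rim px [[342. 170.]] radius px top 18.0
purple [ 0.371 -0.312  0.14 ]
red [ 0.453 -0.299  0.14 ]
ink [ 0.444 -0.188  0.092]
poster [ 0.463 -0.087  0.125]
lidtop [0.629 0.17  0.1  ]
lidtopb [0.334 0.195 0.1  ]
```

View pics/tins.png

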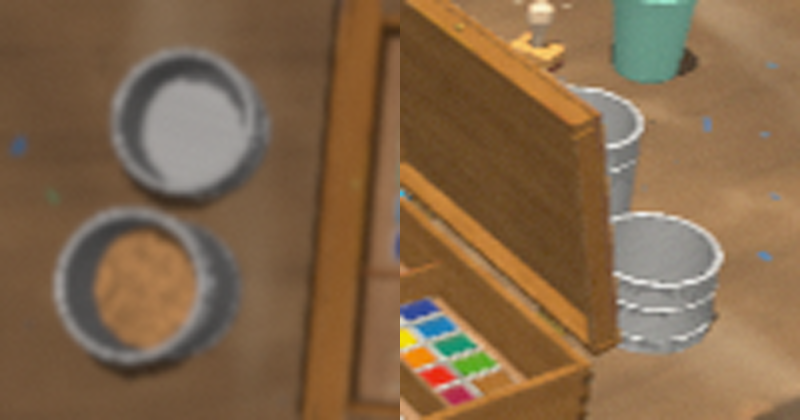

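The tin with the cork (top view px ~(173,236)) stands taller: its wall is clearly visible below the rim, and its side rim is near (347,165). The open lid stands beside both tins.

```bash
cat >> h.py <<'E'
def tri(d1,u1,d2,u2):
    o1,r1=ray(d1,u1);o2,r2=ray(d2,u2)
    x=np.linalg.lstsq(np.c_[r1,-r2],o2-o1,rcond=None)[0]
    p,q=o1+x[0]*r1,o2+x[1]*r2; return ((p+q)/2).round(4),np.linalg.norm(p-q).round(4)
def togo(P,yaw=None):
    s=ctrl.get_state();M=R.from_rotvec(s['tool_rot'])
    b=np.degrees(np.arctan2(M.as_matrix()[1,1],M.as_matrix()[0,1]))
    print('pos',s['position'].round(4),'ybearing',b.round(1),'tool shift mm',(M.inv().apply(np.array(P)-s['position'])*1000).round(1), 'zaxis',M.as_matrix()[:,2].round(4),'t',s['time'],'q',s['joint_positions'].round(2),'F',s['ft_force'].round(2))
E
python3 - <<'E'
from h import *
t=cam('top');s=cam('side')
print('lid near corner',tri(t,(231,152),s,(350,169.5)),'lid far',tri(t,(219,272),s,(291,133)))
print('tin',onz(t,(173.3,236.4),.108),tri(t,(173.3,236.4),s,(344,170)))
P=onz(t,(441.5,250.5),.14);print('purple',P)
for q in(P,P-[0,0,.09],P-[0,0,.14]):print(proj(s,q),proj(t,q))
h=cv2.cvtColor(s['image'],cv2.COLOR_RGB2HSV);m=cv2.inRange(h,(120,90,40),(145,255,255))
for r in(228,235,245,255,259):
    c=np.flatnonzero(m[r]);print(r,c.min(),c.max())
togo([P[0],P[1],.22]);print(cam('wrist')['hand_eye'])
E
```

```text
lid near corner (array([0.5958, 0.1515, 0.2413]), np.float64(0.0106)) lid far (array([0.3402, 0.1788, 0.2266]), np.float64(0.0004))
tin [0.4225707  0.31146331 0.108     ] (array([0.4236, 0.3138, 0.1047]), np.float64(0.0031))
purple [ 0.36944204 -0.32298812  0.14      ]
[[124.94217248 224.54596108]] [[441.49999989 250.49999997]]
[[130.48803105 254.53825416]] [[428.19279205 250.45532617]]
[[133.37278034 270.13233829]] [[421.75349891 250.43032308]]
228 115 132
235 115 133
245 117 135
255 119 136
259 121 132
pos [ 0.2251 -0.6096  0.2222] ybearing -69.7 tool shift mm [ 234.7 -218.9    2.3] zaxis [-3.e-04  5.e-04 -1.e+00] t 0.3 q [ 1.23  0.32 -0.07  1.45  0.02  1.37 -0.06] F [0.42 0.56 0.16]
[[-1.70726386e-03 -9.60168043e-01 -2.79417993e-01  7.74143923e-02]
 [ 9.99998533e-01 -1.60033413e-03 -6.10811295e-04 -6.13119288e-04]
 [ 1.39319333e-04 -2.79418626e-01  9.60169366e-01 -1.61650934e-01]
 [ 0.00000000e+00  0.00000000e+00  0.00000000e+00  1.00000000e+00]]
```

```bash
python3 -m handwheel '[{"x":0.03,"y":-0.027},{"x":0.06,"y":-0.055},{"x":0.09,"y":-0.083},{"x":0.12,"y":-0.111},{"x":0.15,"y":-0.139},{"x":0.18,"y":-0.167},{"x":0.21,"y":-0.195},{"x":0.233,"y":-0.217},{"x":0.233,"y":-0.217},{"x":0.233,"y":-0.217}]' 0.087
python3 - <<'E'
from h import *
d=cam('wrist');cv2.imwrite('pics/w1.png',d['image'][:,:,::-1])
h=cv2.cvtColor(d['image'],cv2.COLOR_RGB2HSV);m=cv2.inRange(h,(120,90,30),(145,255,255))
k,l,st,c=cv2.connectedComponentsWithStats(m)
for i in range(1,k):
    if st[i,4]>300: print(st[i],c[i],onz(d,c[i],.14))
P=np.array([.369,-.323,.14]);print(proj(d,[P,P-[0,0,.14]]));togo([.368,-.325,.096])
E
```

```text
[[ -77.42516333 -140.63886766]
 [  71.58778362  -28.33291864]]
pos [ 0.2252 -0.6097  0.2224] ybearing -69.7 tool shift mm [ 232.7 -217.5  126.4] zaxis [-1.e-04  2.e-04 -1.e+00] t 0.4 q [ 1.23  0.32 -0.07  1.45  0.02  1.37 -0.06] F [ 0.01 -0.39  0.33]invalid input at $[0]: expected keys x, y, z, wx, wy, wz
```

View pics/w1.png

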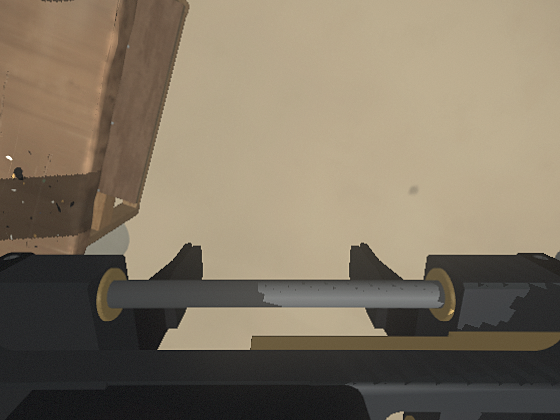

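The wrist picture shows the table edge on the left and the fingertips at about (190,250) and (360,250); the move was refused because each row needs all six keys.

```bash
python3 -m handwheel '[{"x":0.02,"y":-0.03,"z":0,"wx":0,"wy":0,"wz":0},{"x":0.04,"y":-0.06,"z":0,"wx":0,"wy":0,"wz":0},{"x":0.06,"y":-0.09,"z":0,"wx":0,"wy":0,"wz":0},{"x":0.08,"y":-0.12,"z":0,"wx":0,"wy":0,"wz":0},{"x":0.1,"y":-0.15,"z":0,"wx":0,"wy":0,"wz":0},{"x":0.12,"y":-0.18,"z":0,"wx":0,"wy":0,"wz":0},{"x":0.14,"y":-0.21,"z":0,"wx":0,"wy":0,"wz":0},{"x":0.153,"y":-0.217,"z":0,"wx":0,"wy":0,"wz":0},{"x":0.153,"y":-0.217,"z":0,"wx":0,"wy":0,"wz":0}]' 0.087
python3 - <<'E'
from h import *
d=cam('wrist');cv2.imwrite('pics/w2.png',d['image'][:,:,::-1])
h=cv2.cvtColor(d['image'],cv2.COLOR_RGB2HSV);m=cv2.inRange(h,(120,90,30),(145,255,255))
k,l,st,c=cv2.connectedComponentsWithStats(m)
for i in range(1,k):
    if st[i,4]>300: print(st[i],c[i],onz(d,c[i],.14))
P=np.array([.369,-.323,.14]);print(proj(d,[P,P-[0,0,.14]]));togo([.368,-.325,.096])
E
```

```text
time: 1.15
position: [0.296, -0.3498, 0.2233]
tool_rot: [3.09, 0.562, 0.002]
ft_force: [0.5, -0.8, 0.6]
grip_width: 1.001
grip_force: 0.0
[ 257   99   53   55 2286] [283.06386702 125.92257218] [ 0.36943901 -0.32791077  0.14      ]
[[277.00485123 124.17804197]
 [276.32864759 124.41925039]]
pos [ 0.2946 -0.3521  0.2232] ybearing -69.5 tool shift mm [7.830e+01 1.000e-01 1.271e+02] zaxis [ 6.0e-04 -1.6e-03 -1.0e+00] t 1.2 q [ 1.06 -0.08 -0.23  1.89 -0.02  1.32 -0.38] F [-0.61 -0.54 -0.18]
```

View pics/w2.png

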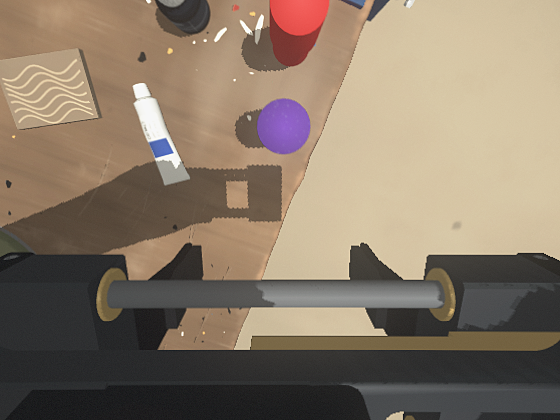

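From almost overhead the wrist view shows the purple bottle at (283,126), with red at (298,20) clear of the fingers' closing line.

```bash
python3 -m handwheel '[{"x":0.04,"y":0.002,"z":0,"wx":0,"wy":0,"wz":0},{"x":0.08,"y":0.002,"z":0,"wx":0,"wy":0,"wz":0},{"x":0.08,"y":0.002,"z":0,"wx":0,"wy":0,"wz":0},{"x":0.08,"y":0.002,"z":0.03,"wx":0,"wy":0,"wz":0},{"x":0.08,"y":0.002,"z":0.06,"wx":0,"wy":0,"wz":0},{"x":0.08,"y":0.002,"z":0.09,"wx":0,"wy":0,"wz":0},{"x":0.08,"y":0.002,"z":0.125,"wx":0,"wy":0,"wz":0},{"x":0.08,"y":0.002,"z":0.125,"wx":0,"wy":0,"wz":0},{"x":0.08,"y":0.002,"z":0.125,"wx":0,"wy":0,"wz":0}]'
python3 -c "
from h import *
togo([.369,-.328,.096])"
```

```text
time: 1.95
position: [0.3676, -0.3275, 0.0963]
tool_rot: [-3.09, -0.55, 0.004]
ft_force: [-0.2, 0.4, 1.0]
grip_width: 1.0
grip_force: 0.0
pos [ 0.3676 -0.3275  0.0963] ybearing -69.8 tool shift mm [1.1 1.  0.3] zaxis [-0.0031  0.0029 -1.    ] t 1.95 q [ 0.98  0.11 -0.32  1.97  0.04  1.07 -0.58] F [-0.16  0.44  1.02]
```

Close on it (20 N), and let it settle.

```bash
Z='noop'; python3 -m handwheel '[{"x":0.001,"y":0.001,"z":0,"wx":0,"wy":0,"wz":0},{"x":0.001,"y":0.001,"z":0,"wx":0,"wy":0,"wz":0},{"x":0.001,"y":0.001,"z":0,"wx":0,"wy":0,"wz":0},{"x":0.001,"y":0.001,"z":0,"wx":0,"wy":0,"wz":0},{"x":0.001,"y":0.001,"z":0,"wx":0,"wy":0,"wz":0},{"x":0.001,"y":0.001,"z":0,"wx":0,"wy":0,"wz":0},{"x":0.001,"y":0.001,"z":0,"wx":0,"wy":0,"wz":0},{"x":0.001,"y":0.001,"z":0,"wx":0,"wy":0,"wz":0}]' 0.02 20
python3 -c "
from h import *
togo([.369,-.328,.096])"
```

```text
time: 2.62
position: [0.3706, -0.3281, 0.0978]
tool_rot: [3.092, 0.553, 0.0]
ft_force: [0.2, -0.0, -0.4]
grip_width: 0.501
grip_force: 20.0
pos [ 0.3706 -0.3281  0.0978] ybearing -69.7 tool shift mm [-1.5 -0.7  1.8] zaxis [ 3.e-04 -6.e-04 -1.e+00] t 2.6167 q [ 0.98  0.11 -0.32  1.97  0.04  1.07 -0.58] F [ 0.23 -0.03 -0.37]
```

```bash
python3 -m handwheel '[{"x":0,"y":0,"z":-0.015,"wx":0,"wy":0,"wz":0},{"x":0,"y":0,"z":-0.045,"wx":0,"wy":0,"wz":0},{"x":0,"y":0,"z":-0.08,"wx":0,"wy":0,"wz":0},{"x":0,"y":0,"z":-0.115,"wx":0,"wy":0,"wz":0},{"x":0,"y":0,"z":-0.15,"wx":0,"wy":0,"wz":0},{"x":0,"y":0,"z":-0.185,"wx":0,"wy":0,"wz":0},{"x":0,"y":0,"z":-0.22,"wx":0,"wy":0,"wz":0},{"x":0,"y":0,"z":-0.255,"wx":0,"wy":0,"wz":0},{"x":0,"y":0,"z":-0.28,"wx":0,"wy":0,"wz":0},{"x":0,"y":0,"z":-0.28,"wx":0,"wy":0,"wz":0}]'
python3 - <<'E'
from h import *
d=cam('side');cv2.imwrite('pics/s2.png',d['image'][:,:,::-1])
togo([.4,-.328,.378])
# waypoint: shifts for route
togo([.50,0.0,.378]);togo([.4226,.3115,.378])
E
```

```text
time: 3.45
position: [0.3721, -0.329, 0.3832]
tool_rot: [3.085, 0.552, 0.008]
ft_force: [0.2, -0.2, -0.6]
grip_width: 0.503
grip_force: 20.0
pos [ 0.3715 -0.3285  0.3801] ybearing -69.7 tool shift mm [26.9  9.4  2.2] zaxis [ 0.0036 -0.0035 -1.    ] t 3.5 q [ 0.99 -0.03 -0.31  1.54 -0.01  1.63 -0.54] F [-0.55  0.11 -2.37]
pos [ 0.3715 -0.3285  0.3801] ybearing -69.7 tool shift mm [ 234.4 -263.6    1.4] zaxis [ 0.0036 -0.0035 -1.    ] t 3.5 q [ 0.99 -0.03 -0.31  1.54 -0.01  1.63 -0.54] F [-0.55  0.11 -2.37]
pos [ 0.3715 -0.3285  0.3801] ybearing -69.7 tool shift mm [ 2.698e+02 -5.826e+02  1.000e-01] zaxis [ 0.0036 -0.0035 -1.    ] t 3.5 q [ 0.99 -0.03 -0.31  1.54 -0.01  1.63 -0.54] F [-0.55  0.11 -2.37]
```

View pics/s2.png

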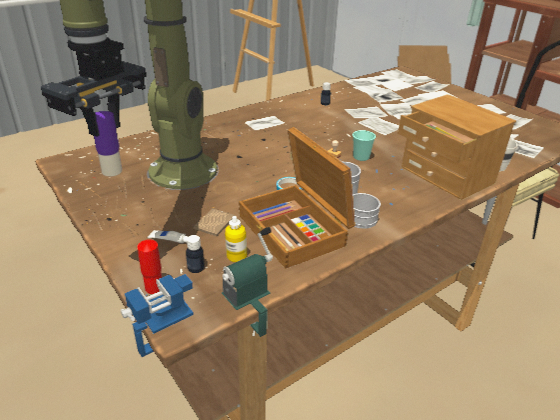

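The side view shows the bottle held upright in the gripper at about (107,145), cap down; the red, ink and poster bottles are undisturbed. Now I swing over the lid (top ≈0.24 m), turning the tool with the motion.

```bash
python3 -m handwheel '[{"x":0.015,"y":-0.017,"z":-0.003,"wx":0,"wy":0,"wz":-3},{"x":0.04,"y":-0.045,"z":-0.006,"wx":0,"wy":0,"wz":-7},{"x":0.066,"y":-0.075,"z":-0.01,"wx":0,"wy":0,"wz":-11},{"x":0.092,"y":-0.104,"z":-0.01,"wx":0,"wy":0,"wz":-15},{"x":0.118,"y":-0.133,"z":-0.01,"wx":0,"wy":0,"wz":-19},{"x":0.144,"y":-0.163,"z":-0.01,"wx":0,"wy":0,"wz":-23},{"x":0.17,"y":-0.192,"z":-0.01,"wx":0,"wy":0,"wz":-27},{"x":0.196,"y":-0.221,"z":-0.01,"wx":0,"wy":0,"wz":-31},{"x":0.22,"y":-0.248,"z":-0.01,"wx":0,"wy":0,"wz":-34},{"x":0.234,"y":-0.264,"z":-0.01,"wx":0,"wy":0,"wz":-35}]'
python3 -c "
from h import *
togo([.4226,.3115,.385])"
```

```text
time: 4.33
position: [0.4982, 0.0063, 0.3855]
tool_rot: [-2.774, -1.468, 0.002]
ft_force: [-0.4, -0.0, -1.6]
grip_width: 0.505
grip_force: 20.0
pos [0.4982 0.0063 0.3855] ybearing -34.2 tool shift mm [ 209.9 -234.1    1.3] zaxis [-0.0028  0.0021 -1.    ] t 4.3333 q [ 0.64 -0.01 -0.69  1.51 -0.01  1.65 -0.65] F [-0.36 -0.04 -1.63]
```

```bash
python3 -m handwheel '[{"x":0.01,"y":-0.014,"z":0,"wx":0,"wy":0,"wz":-3},{"x":0.027,"y":-0.038,"z":0,"wx":0,"wy":0,"wz":-7},{"x":0.045,"y":-0.063,"z":0,"wx":0,"wy":0,"wz":-12},{"x":0.064,"y":-0.089,"z":0,"wx":0,"wy":0,"wz":-17},{"x":0.083,"y":-0.115,"z":0,"wx":0,"wy":0,"wz":-22},{"x":0.102,"y":-0.141,"z":0,"wx":0,"wy":0,"wz":-27},{"x":0.12,"y":-0.165,"z":0,"wx":0,"wy":0,"wz":-31},{"x":0.13,"y":-0.18,"z":0,"wx":0,"wy":0,"wz":-33},{"x":0.13,"y":-0.18,"z":0,"wx":0,"wy":0,"wz":-33}]'
python3 - <<'E'
from h import *
d=cam('wrist');togo([.4226,.3115,.385])
im=d['image'].copy()
print(proj(d,[[.4226,.3115,.108],[.4226,.3115,.0]]))
cv2.imwrite('pics/w3.png',im[:,:,::-1])
E
```

```text
time: 5.08
position: [0.4216, 0.2149, 0.3863]
tool_rot: [-2.243, -2.197, 0.002]
ft_force: [-0.8, 0.9, -0.5]
grip_width: 0.505
grip_force: 20.0
pos [0.4231 0.2119 0.3863] ybearing -1.5 tool shift mm [99.5 -3.1  1.2] zaxis [-0.0017 -0.0011 -1.    ] t 5.1333 q [ 0.45 -0.09 -0.89  1.55 -0.07  1.65 -0.47] F [ 0.07 -0.73 -1.45]
[[274.7807782  110.2231458 ]
 [275.00700052 113.05465213]]
```

View pics/w3.png

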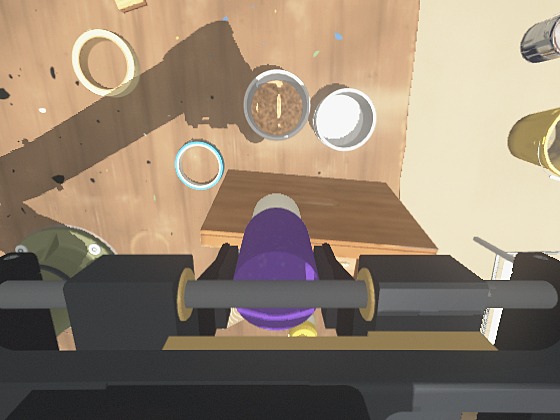

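The wrist view shows the tall tin's rim centred at about (276.5,104.5), the low one at (345,119), and the bottle's cap at (277,~200).

```bash
python3 - <<'E'
from h import *
d=cam('wrist')
P=onz(d,(276.5,104.5),.108);print('tin',P);togo([P[0],P[1],.386])
p=ctrl.get_state()['position']; f=p-[0,0,.098]
print('foot outline',proj(d,[f+[0,.0205,0],f+[.0205,0,0],f-[.0205,0,0]]))
g=cv2.cvtColor(d['image'],cv2.COLOR_RGB2HSV)
for r in (196,200,205): print(r,d['image'][r,244:312:2].sum(1)//3)
E
```

```text
tin [0.42737237 0.31551877 0.108     ]
pos [0.4243 0.2098 0.3864] ybearing -1.7 tool shift mm [ 1.057e+02 -1.000e-01  2.000e-01] zaxis [-0.0015 -0.0016 -1.    ] t 5.1833 q [ 0.45 -0.09 -0.89  1.55 -0.07  1.65 -0.47] F [ 0.93 -0.11 -1.89]
foot outline [[276.06307537 194.02728065]
 [299.34419839 215.55455321]
 [254.03726477 216.73863196]]
196 [108 107 109 105 104 105 102 106 105  99 143 170 175 173 173 172 173 171
 172 173 174 174 102 108 110 109 108 109 105 106 107 110 112 111]
200 [105 104 105 102 104 103 101  93 175 170 170 172 173 174 173 173 173 175
 174 173 173 172 170 172 144  97 106 106 110 109 114 117 120 126]
205 [105 104 105 104 103  99 173 169 169 172 171 174 175 176 177 178 178 176
 178 175 175 173 172 172 171 169 170  95  99 100 100 101 101 103]
```

```bash
python3 -m handwheel '[{"x":0.02,"y":0.001,"z":0,"wx":0,"wy":0,"wz":0},{"x":0.05,"y":0.0015,"z":0,"wx":0,"wy":0,"wz":0},{"x":0.085,"y":0.0015,"z":0,"wx":0,"wy":0,"wz":0},{"x":0.1025,"y":0.0015,"z":0.01,"wx":0,"wy":0,"wz":0},{"x":0.1025,"y":0.0015,"z":0.04,"wx":0,"wy":0,"wz":0},{"x":0.1025,"y":0.0015,"z":0.075,"wx":0,"wy":0,"wz":0},{"x":0.1025,"y":0.0015,"z":0.11,"wx":0,"wy":0,"wz":0},{"x":0.1025,"y":0.0015,"z":0.138,"wx":0,"wy":0,"wz":0},{"x":0.1025,"y":0.0015,"z":0.145,"wx":0,"wy":0,"wz":0},{"x":0.1025,"y":0.0015,"z":0.145,"wx":0,"wy":0,"wz":0}]'
python3 - <<'E'
from h import *
d=cam('side');t=cam('top');cv2.imwrite('pics/s3.png',np.hstack([cv2.resize(d['image'][60:240,270:420],None,fx=2.6,fy=2.6),cv2.resize(t['image'][150:330,90:240],None,fx=2.6,fy=2.6)])[:,:,::-1])
for i in range(3):cam('wrist');togo([.4252,.314,.206])
E
```

```text
time: 6.02
position: [0.4292, 0.3097, 0.2399]
tool_rot: [-2.257, -2.183, 0.009]
ft_force: [0.8, 0.2, -1.2]
grip_width: 0.506
grip_force: 20.0
pos [0.4307 0.3128 0.2443] ybearing -1.8 tool shift mm [ 1.  -5.6 38.3] zaxis [ 0.0022  0.0014 -1.    ] t 6.1667 q [ 0.28  0.16 -1.05  1.68  0.14  1.38 -0.81] F [ 0.01  0.56 -1.13]
pos [0.4306 0.3131 0.2445] ybearing -1.8 tool shift mm [ 0.7 -5.6 38.5] zaxis [ 0.0028  0.0016 -1.    ] t 6.2167 q [ 0.28  0.16 -1.05  1.68  0.14  1.38 -0.81] F [-0.23  0.32 -1.12]
pos [0.4304 0.3132 0.2445] ybearing -1.8 tool shift mm [ 0.6 -5.4 38.5] zaxis [ 0.0028  0.0014 -1.    ] t 6.2667 q [ 0.28  0.16 -1.05  1.68  0.14  1.38 -0.81] F [-0.83  0.21 -1.34]
```

View pics/s3.png

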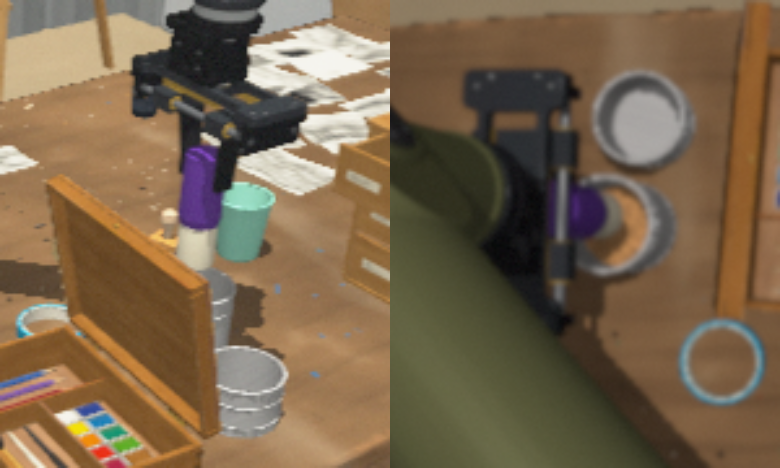

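The crops show the bottle upright just above the tall tin's mouth, roughly concentric, the lid clear of the gripper. I lower it, foot to ~93 mm, with a 5.5 mm lateral correction.

```bash
python3 -m handwheel '[{"x":0.0005,"y":-0.0055,"z":0,"wx":0,"wy":0,"wz":0},{"x":0.0005,"y":-0.0055,"z":0,"wx":0,"wy":0,"wz":0},{"x":0.0005,"y":-0.0055,"z":0.01,"wx":0,"wy":0,"wz":0},{"x":0.0005,"y":-0.0055,"z":0.02,"wx":0,"wy":0,"wz":0},{"x":0.0005,"y":-0.0055,"z":0.03,"wx":0,"wy":0,"wz":0},{"x":0.0005,"y":-0.0055,"z":0.04,"wx":0,"wy":0,"wz":0},{"x":0.0005,"y":-0.0055,"z":0.047,"wx":0,"wy":0,"wz":0},{"x":0.0005,"y":-0.0055,"z":0.052,"wx":0,"wy":0,"wz":0},{"x":0.0005,"y":-0.0055,"z":0.052,"wx":0,"wy":0,"wz":0}]'
cat > f.py <<'E'
from h import *
F=[]
for i in range(4):
    cam('wrist');F.append(ctrl.get_state()['ft_force'])
print('mean F',np.mean(F,0).round(2));togo([.4252,.314,.13])
E
python3 f.py
```

```text
time: 7.02
position: [0.4231, 0.3127, 0.1889]
tool_rot: [-2.254, -2.187, 0.004]
ft_force: [0.4, 0.2, -1.8]
grip_width: 0.501
grip_force: 20.0
mean F [ 0.1   0.27 -1.37]
pos [0.4241 0.3136 0.191 ] ybearing -1.7 tool shift mm [ 0.4  1.  61. ] zaxis [ 7.e-04  5.e-04 -1.e+00] t 7.2167 q [ 0.26  0.19 -1.04  1.77  0.17  1.28 -0.85] F [-0.04  0.49 -2.09]
```

```bash
python3 -m handwheel '[{"x":0,"y":0,"z":0.0015,"wx":0,"wy":0,"wz":0},{"x":0,"y":0,"z":0.003,"wx":0,"wy":0,"wz":0},{"x":0,"y":0,"z":0.0045,"wx":0,"wy":0,"wz":0},{"x":0,"y":0,"z":0.006,"wx":0,"wy":0,"wz":0},{"x":0,"y":0,"z":0.0075,"wx":0,"wy":0,"wz":0},{"x":0,"y":0,"z":0.009,"wx":0,"wy":0,"wz":0},{"x":0,"y":0,"z":0.009,"wx":0,"wy":0,"wz":0}]'; python3 f.py
```

```text
time: 7.8
position: [0.4236, 0.3131, 0.1811]
tool_rot: [-2.255, -2.188, 0.001]
ft_force: [0.1, -0.1, -1.8]
grip_width: 0.506
grip_force: 20.0
mean F [-0.   -0.08 -1.14]
pos [0.4238 0.3133 0.1816] ybearing -1.7 tool shift mm [ 0.7  1.3 51.6] zaxis [ 0.e+00  1.e-04 -1.e+00] t 8.0 q [ 0.26  0.2  -1.04  1.78  0.18  1.26 -0.86] F [ 0.37  0.37 -0.58]
```

```bash
sed -i 's/range(4)/range(3)/' f.py; python3 -m handwheel '[{"x":0,"y":0,"z":0.001,"wx":0,"wy":0,"wz":0},{"x":0,"y":0,"z":0.002,"wx":0,"wy":0,"wz":0},{"x":0,"y":0,"z":0.003,"wx":0,"wy":0,"wz":0},{"x":0,"y":0,"z":0.004,"wx":0,"wy":0,"wz":0},{"x":0,"y":0,"z":0.004,"wx":0,"wy":0,"wz":0}]'; python3 f.py
```

```text
time: 8.42
position: [0.4237, 0.3131, 0.1772]
tool_rot: [-2.255, -2.188, 0.001]
ft_force: [0.2, 0.4, -1.2]
grip_width: 0.503
grip_force: 20.0
mean F [ 0.17  0.02 -1.83]
pos [0.4238 0.3132 0.1775] ybearing -1.7 tool shift mm [ 0.8  1.4 47.5] zaxis [-1.e-04 -1.e-04 -1.e+00] t 8.5667 q [ 0.26  0.2  -1.04  1.79  0.18  1.25 -0.86] F [ 0.36 -0.15 -1.65]
```

Foot ≈ 80 mm, no contact yet. Continuing in 9 mm slow steps (worst case ~13 N on the cork).

```bash
python3 -m handwheel '[{"x":0,"y":0,"z":0.001,"wx":0,"wy":0,"wz":0},{"x":0,"y":0,"z":0.002,"wx":0,"wy":0,"wz":0},{"x":0,"y":0,"z":0.003,"wx":0,"wy":0,"wz":0},{"x":0,"y":0,"z":0.004,"wx":0,"wy":0,"wz":0},{"x":0,"y":0,"z":0.005,"wx":0,"wy":0,"wz":0},{"x":0,"y":0,"z":0.006,"wx":0,"wy":0,"wz":0},{"x":0,"y":0,"z":0.007,"wx":0,"wy":0,"wz":0},{"x":0,"y":0,"z":0.008,"wx":0,"wy":0,"wz":0},{"x":0,"y":0,"z":0.008,"wx":0,"wy":0,"wz":0}]'; python3 f.py
```

```text
time: 9.32
position: [0.4237, 0.3131, 0.1692]
tool_rot: [-2.255, -2.188, 0.001]
ft_force: [-0.7, -0.1, -1.7]
grip_width: 0.506
grip_force: 20.0
mean F [-0.15  0.17 -1.65]
pos [0.4238 0.3133 0.1695] ybearing -1.7 tool shift mm [ 0.8  1.4 39.5] zaxis [-0.e+00 -1.e-04 -1.e+00] t 9.4667 q [ 0.25  0.21 -1.04  1.8   0.19  1.24 -0.87] F [-0.42 -0.   -1.62]
```

```bash
python3 -m handwheel '[{"x":0,"y":0,"z":0.001,"wx":0,"wy":0,"wz":0},{"x":0,"y":0,"z":0.002,"wx":0,"wy":0,"wz":0},{"x":0,"y":0,"z":0.003,"wx":0,"wy":0,"wz":0},{"x":0,"y":0,"z":0.004,"wx":0,"wy":0,"wz":0},{"x":0,"y":0,"z":0.005,"wx":0,"wy":0,"wz":0},{"x":0,"y":0,"z":0.006,"wx":0,"wy":0,"wz":0},{"x":0,"y":0,"z":0.007,"wx":0,"wy":0,"wz":0},{"x":0,"y":0,"z":0.008,"wx":0,"wy":0,"wz":0},{"x":0,"y":0,"z":0.008,"wx":0,"wy":0,"wz":0}]'; python3 f.py
```

```text
time: 10.22
position: [0.4237, 0.3131, 0.1613]
tool_rot: [-2.255, -2.188, 0.001]
ft_force: [0.5, -0.6, -1.2]
grip_width: 0.504
grip_force: 20.0
mean F [-0.11  0.06 -1.5 ]
pos [0.4238 0.3133 0.1615] ybearing -1.7 tool shift mm [ 0.8  1.4 31.5] zaxis [-0. -0. -1.] t 10.3667 q [ 0.25  0.22 -1.03  1.81  0.2   1.23 -0.87] F [ 0.13  0.26 -1.95]
```

```bash
python3 -m handwheel '[{"x":0,"y":0,"z":0.001,"wx":0,"wy":0,"wz":0},{"x":0,"y":0,"z":0.002,"wx":0,"wy":0,"wz":0},{"x":0,"y":0,"z":0.003,"wx":0,"wy":0,"wz":0},{"x":0,"y":0,"z":0.004,"wx":0,"wy":0,"wz":0},{"x":0,"y":0,"z":0.005,"wx":0,"wy":0,"wz":0},{"x":0,"y":0,"z":0.006,"wx":0,"wy":0,"wz":0},{"x":0,"y":0,"z":0.007,"wx":0,"wy":0,"wz":0},{"x":0,"y":0,"z":0.008,"wx":0,"wy":0,"wz":0},{"x":0,"y":0,"z":0.008,"wx":0,"wy":0,"wz":0}]'; python3 f.py
```

```text
time: 11.12
position: [0.4237, 0.3131, 0.1533]
tool_rot: [-2.255, -2.188, 0.001]
ft_force: [-1.2, 0.2, -1.9]
grip_width: 0.499
grip_force: 20.0
mean F [ 0.13 -0.32 -1.69]
pos [0.4238 0.3133 0.1535] ybearing -1.7 tool shift mm [ 0.8  1.4 23.5] zaxis [-0. -0. -1.] t 11.2667 q [ 0.24  0.23 -1.03  1.82  0.21  1.21 -0.88] F [ 0.8   0.16 -1.33]
```

```bash
python3 -m handwheel '[{"x":0,"y":0,"z":0.001,"wx":0,"wy":0,"wz":0},{"x":0,"y":0,"z":0.002,"wx":0,"wy":0,"wz":0},{"x":0,"y":0,"z":0.003,"wx":0,"wy":0,"wz":0},{"x":0,"y":0,"z":0.004,"wx":0,"wy":0,"wz":0},{"x":0,"y":0,"z":0.005,"wx":0,"wy":0,"wz":0},{"x":0,"y":0,"z":0.006,"wx":0,"wy":0,"wz":0},{"x":0,"y":0,"z":0.007,"wx":0,"wy":0,"wz":0},{"x":0,"y":0,"z":0.008,"wx":0,"wy":0,"wz":0},{"x":0,"y":0,"z":0.008,"wx":0,"wy":0,"wz":0}]'; python3 f.py
```

```text
time: 12.02
position: [0.4239, 0.3133, 0.1456]
tool_rot: [2.255, 2.188, -0.0]
ft_force: [-0.6, 0.4, 0.8]
grip_width: 0.504
grip_force: 20.0
mean F [-0.32 -0.44  1.16]
pos [0.4239 0.3133 0.1457] ybearing -1.7 tool shift mm [ 0.7  1.3 15.7] zaxis [ 2.e-04 -0.e+00 -1.e+00] t 12.1667 q [ 0.23  0.24 -1.03  1.83  0.22  1.2  -0.89] F [-0.95 -0.81  0.98]
```

The wrist force stepped from −1.6 to +1.2 N: the bottle rests on the cork (foot ≈ 47 mm). Hold briefly, then open.

```bash
python3 -m handwheel '[{"x":0,"y":0,"z":0,"wx":0,"wy":0,"wz":0},{"x":0,"y":0,"z":0,"wx":0,"wy":0,"wz":0},{"x":0,"y":0,"z":0,"wx":0,"wy":0,"wz":0}]'; python3 -m handwheel '[{"x":0,"y":0,"z":0,"wx":0,"wy":0,"wz":0},{"x":0,"y":0,"z":0,"wx":0,"wy":0,"wz":0},{"x":0,"y":0,"z":0,"wx":0,"wy":0,"wz":0},{"x":0,"y":0,"z":0,"wx":0,"wy":0,"wz":0},{"x":0,"y":0,"z":0,"wx":0,"wy":0,"wz":0},{"x":0,"y":0,"z":0,"wx":0,"wy":0,"wz":0}]' 0.087; python3 f.py
```

```text
time: 12.42
position: [0.4238, 0.3133, 0.1456]
tool_rot: [2.255, 2.188, 0.0]
ft_force: [-0.7, 0.2, 0.6]
grip_width: 0.502
grip_force: 20.0
time: 12.92
position: [0.4238, 0.3132, 0.1455]
tool_rot: [2.255, 2.188, -0.0]
ft_force: [-0.1, -0.4, 0.7]
grip_width: 0.873
grip_force: 0.0
mean F [-0.12 -0.02 -0.04]
pos [0.4238 0.3132 0.1455] ybearing -1.7 tool shift mm [ 0.8  1.4 15.5] zaxis [-0.e+00 -1.e-04 -1.e+00] t 13.0667 q [ 0.23  0.24 -1.03  1.83  0.22  1.2  -0.89] F [-0.3   0.44  0.01]
```

```bash
python3 -m handwheel '[{"x":0,"y":0,"z":-0.005,"wx":0,"wy":0,"wz":0},{"x":0,"y":0,"z":-0.015,"wx":0,"wy":0,"wz":0},{"x":0,"y":0,"z":-0.03,"wx":0,"wy":0,"wz":0},{"x":0,"y":0,"z":-0.05,"wx":0,"wy":0,"wz":0},{"x":0,"y":0,"z":-0.08,"wx":0,"wy":0,"wz":0},{"x":0,"y":0,"z":-0.11,"wx":0,"wy":0,"wz":0},{"x":0,"y":0,"z":-0.14,"wx":0,"wy":0,"wz":0},{"x":0,"y":0,"z":-0.17,"wx":0,"wy":0,"wz":0},{"x":0,"y":0,"z":-0.17,"wx":0,"wy":0,"wz":0},{"x":0,"y":0,"z":-0.17,"wx":0,"wy":0,"wz":0}]'
python3 - <<'E'
from h import *
cv2.imwrite('pics/s4.png',cam('side')['image'][:,:,::-1])
E
```

```text
time: 13.9
position: [0.4244, 0.3142, 0.318]
tool_rot: [2.253, 2.187, 0.006]
ft_force: [-0.1, -0.1, -0.8]
grip_width: 0.999
grip_force: 0.0
```

View pics/s4.png

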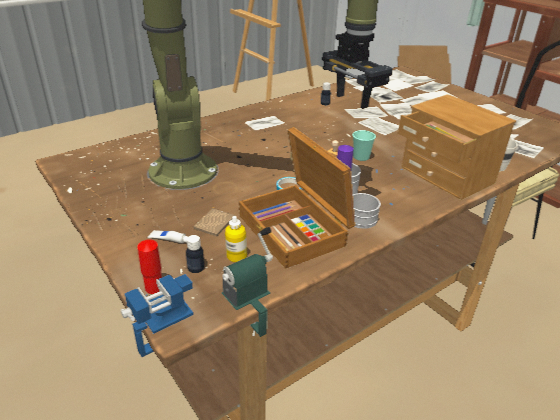

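The bottle stands upright in the tall tin at (345,157), the gripper is clear above it, and the ink (195,255) and poster (235,240) bottles are where they were.

```bash
python3 -c "
from bench import ctrl
print(ctrl.close_job())"
```

```text
the job is handed in; nothing more can be done
None
```

The purple craft-paint bottle is standing upright, cap down, on the filling in the taller tin; I let go only after feeling it land, left the ink and poster bottles untouched, and handed the job in (its verdict was not reported).

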